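Seat a specimen mount in its carrier with the ratchet press

TASK

Click the ratchet knob of the little press forward until its sprung foot has pushed the round specimen mount fully home in its carrier and the pawl alone holds it pressed there firmly but not crushed, with your hand off. Then swing the pawl right over out of the teeth, and only then, without ever forcing the wheel against the pawl, turn the knob all the way back to its stop so that the foot stands clear. Leave the pawl swung out, the mount fully home and the things around the press where they are.

Things in the scene. Friction and masses are not known exactly. Their poses are not given: they have to be found in the camera images.
- knob_grip (a point): Middle of the black bar grip on the knob's vertical axis, 137 mm above the bench. The bar is 50 mm long (point x), 16 mm wide (point y), 34 mm high (118 to 152 mm above the bench), on a 22 mm stem over a 92 mm ratchet wheel with its top at 60 mm and 12 saw teeth up to 66 mm. The point turns with the knob.
- knob_turn (a joint): Knob angle, rad: 0 at the start (its back stop), grows clockwise seen from above, to 5.0. It drives the ram forward 11.46 mm per rad. The pawl drops behind a tooth at every 0.524 rad (30 degrees, 6 mm of ram) and holds there to 0.03 rad; between clicks the knob runs back to the last tooth if let go under load. Friction 0.015 N m, drag 0.12 N m s/rad.
- knob: The whole knob: bar grip, stem and steel ratchet wheel (radius 46 mm, teeth 6 mm high at 40 mm radius); origin on its axis, 50 mm above the bench.
- pawl_swing (a joint): Pawl angle, rad: about 0 with its nose in a tooth gap, up to 0.07 as a tooth passes, 1.5 at its stop, swung right over and free. No spring: it falls into the teeth by its own weight; pushed past about 0.8 it falls outward and stays out. Very little friction.
- pawl_grip (a point): Middle of the thick end (16 mm across, 30 mm long) of the steel stalk standing up from the pawl's hub, 41 mm from the hinge. The hinge lies along the press's x axis at press (40, 115) mm, 72 mm above the bench. Engaged, the stalk leans 10 degrees to the knob side, point 112 mm and top 127 mm above the bench. Pushed to the press's +y it swings over to nearly level and lifts the pawl out.
- pawl: The whole pawl: stalk, hub and a curved steel arm, 6 mm thick, reaching 95 mm from the hinge (this body's origin) to the press's -y, its nose on the teeth at press (40, 20) mm. It stops the wheel from turning back (counter-clockwise); a load above 25 N between them does damage.
- press: The bench press, fixed: steel plate 140 x 265 x 12 mm (y -120 to 145 mm), grey gear housing 94 x 90 mm, top 49 mm above the bench. Origin on the bench; knob axis at press (0, 20) mm; ram along -y at x = 0, 27 mm up. At knob 0 the ram's sprung brass foot (18 mm) has its face at y = -40 to -58 mm, as its sleeve happens to be set. Two cheeks beside the pawl's hub reach 79 mm above the bench.
- mount: The dark resin specimen mount: disc 30 mm in diameter, 20 mm high, flat in the carrier's channel; origin under its centre. The sprung foot that pushes it gives 1 mm per 2.5 N: once the mount is home each click adds about 15 N (0.17 N m at the knob). Pressed against the carrier with under 6 N it is not firmly seated, over 28 N crushes it.
- carrier: Aluminium carrier fixed on the press plate, squared to it: a channel 33 mm wide inside, floor 5 mm thick, walls 22 mm high in all, open to its +y (towards the foot), closed by an end wall. Origin under the middle of the end wall's inner face, at the level of the plate's top; the mount is fully home when its centre is at carrier y = 15 mm, touching that wall.
- spare_mount_a: A loose spare mount, 30 mm disc, 20 mm high, bystander; origin under its centre.
- spare_mount_b: Another loose spare mount, the same size, bystander; origin under its centre.
- wash_bottle: White plastic bottle, 60 mm diameter, 150 mm tall, loose bystander; origin under its centre.
- mount_tray: Grey tray with compartments, 120 x 160 x 30 mm, loose bystander; origin under its centre.

How it is judged:
By the outcome, as a careful person would: the job done as asked, in the order asked, and still so for the second after the job is handed in, with the robot touching nothing.
It also fails if it takes over 72 s, if anything falls off the work surface, if the arm or the gripper's body presses on something with over 40 N, if the wrist force passes 120 N, or if a joint passes its speed limit or range.

ROBOT

A 7-joint arm with a two-finger parallel gripper is mounted at the origin on the work surface. World frame = base frame: x ahead of the robot, y to its left, z up, the work surface at z = 0. Lengths are in m, angles in degrees, forces in N, time in s.
With the tool pointing down it reaches from about 0.425 to 0.925 m from the base axis. Payload 6.8 kg.
Tool frame: the origin (TCP) lies midway between the tips of the shut fingers; the grasp point (between the pads) lies 19 mm behind it; z points along the fingers, y is the line along which they close (so a half turn about z gives the same grasp; the last joint's range is limited). The gripper opens to 88 mm and grips with 3 to 60 N. Pads are 20 mm wide; open, the fingers measure 115 mm over their backs; the gripper's body (75 mm by 178 mm) begins 61 mm behind the grasp point.
Start: joints at [-80.277, 27.33, 1.283, 89.118, -0.659, 63.558, -4.761], TCP at [0.185, 0.649, 0.223] pointing down, gripper open.
Joint ranges: [-169.35, 169.35], [-19.33, 120.38], [-80.79, 83.38], [13.8, 139.57], [-78.32, 258.32], [9.67, 109.79], [-169.56, 169.56]. Speed limits (degrees/s): [136.94, 136.94, 180, 180, 180, 180, 180].

INTERFACE

Orientations are given as [roll, pitch, yaw] about the fixed x, y, z axes, in that order (R = Rz(yaw) Ry(pitch) Rx(roll)).
In Python, from workcell import ctrl, optics gives the robot as it stands. The module is installed in compiled form; this text tells all that it offers.
- The arm moves only by the tool arm_command, never from a script. Its arguments are lists of equal length, an entry for each row: "translation": the shift along the tool's x, y, z normalised to -1 to 1, where 1 is 0.12 m, a list of three; "yaw": the turn about the tool's z normalised to -1 to 1, where 1 is 90 degrees; "hand": the opening, from 0 (shut) to 1 (fully open). In form: {"translation": [[tx, ty, tz], ...], "yaw": [yaw, ...], "hand": [hand, ...]}. A call has 1 to 12 rows; each row is the pose to reach, as a shift and turn from the pose commanded when the call began, along the tool's axes at that moment; what a row does not reach only later rows make up. A row lasts 1/8 s, in which the tool goes at most 62.5 mm and 10.7 degrees, less where a joint would pass 70% of its speed; a pose out of reach is approached as far as the arm can. A call with a number of a shift or a turn outside -1 to 1 is refused whole. A call with a gripper value outside its range is refused whole. The fingers move at their own pace and stop on an object; "squeeze" is the grip in N (left out, the last holds). Time passes only in rows, so rows that repeat a pose let the fingers close. It gives the time, the measured TCP pose, the force, the opening and the grip force at its end, in the units of the state.
- ctrl.state(): the state, without advancing time (a new reading comes with each control period).
- optics.camera(name): name is "scene" or "top" or "wrist"; returns the picture (420x560x3 uint8, red, green, blue); there is no depth.
- optics.camera_info(name): a dict with "camera_matrix" (3x3 intrinsics, pixels), "D" ([k1, k2, p1, p2, k3] as OpenCV has them; the pictures are not rectified), "rvec" (rotation vector, rad) and "tvec" (3), from world to camera coordinates, as OpenCV has them. Camera axes: x right, y down, z forward; pixel columns grow to the right and rows downward; lengths in m; the calibration is good to about 2 mm. A picture is of the moment at which its call begins: read the wrist's pose just before it. camera_info takes no time and is no camera call; for the wrist camera it gives the pose at the moment of the call.
- ctrl.hand_in(): hands the job in; it is judged then, once.
The state is a dict: "time_s": time; "joint_pos": joint angles; "joint_vel": joint speeds; "tau": joint torques, N m; "position": TCP position; "tool_rot": TCP orientation; "ft_force": force on the tool from outside, world axes, zero at the start; "ft_torque": the same for the moment, N m; "grip_width": finger opening in m; "grasp_force": force on a finger pad.
Only numpy, scipy, OpenCV 4.12 (cv2) and the standard library are available. Lean on these libraries where they do the work, as an engineer would, in place of code of your own. Each camera call takes 0.05 s, during which the arm holds its last target. There are 200 camera calls.

## Working session

There is one attempt and no reset: what is moved stays moved. The work goes in short steps, Python scripts to look and compute and a tool call to move; the robot and the scene stay as the last step left them, time stands still between calls to the robot, and variables do not carry over. Pictures are saved under pics/ and viewed, at most 14 in all, crops included, and the job is handed in when it is done.

Besides the shell and the picture viewer there is one more tool, called after ">>>" as name(argument=value, ...), one argument or row to a line, values as JSON. arm_command: Moves the arm, as the interface text tells. Its arguments: {"type":"object","properties":{"translation":{"type":"array","items":{"type":"array","items":{"type":"number","minimum":-1,"maximum":1}}},"yaw":{"type":"array","items":{"type":"number","minimum":-1,"maximum":1}},"hand":{"type":"array","items":{"type":"number"}},"squeeze":{"type":"number"}},"required":["translation","yaw","hand"]}

```bash
mkdir -p pics; ls
cat > h.py <<'E'
import numpy as np,cv2
from workcell import ctrl,optics
def ray(name,uv,info=None):
    i=info or optics.camera_info(name)
    p=cv2.undistortPoints(np.array([[uv]],float),np.array(i["camera_matrix"]),np.array(i["D"]))[0,0]
    R=cv2.Rodrigues(np.array(i["rvec"],float))[0];t=np.array(i["tvec"],float).ravel()
    return -R.T@t,R.T@np.array([p[0],p[1],1])
def onz(name,uv,z,info=None):
    c,d=ray(name,uv,info);return c+d*(z-c[2])/d[2]
def proj(name,P,info=None):
    i=info or optics.camera_info(name)
    return cv2.projectPoints(np.array(P,float).reshape(-1,1,3),np.array(i["rvec"],float),np.array(i["tvec"],float),np.array(i["camera_matrix"]),np.array(i["D"]))[0][:,0]
def shot(name,fn):
    im=optics.camera(name)[:,:,::-1].copy();cv2.imwrite(fn,im);return im
E
python3 - <<'E'
from h import *
a=shot("top","pics/top0.png");b=shot("scene","pics/scene0.png")
print(ctrl.state())
for n in("top","scene"):print(n,ray(n,(280,210)))
E
```

```text
pics
{'time_s': 0.1, 'joint_pos': array([-80.27742109,  27.37027141,   1.2787179 ,  89.16986968,
        -0.65874723,  63.55902087,  -4.76147674]), 'joint_vel': array([ 0.01590236,  0.01149751, -0.0336025 , -0.14088162,  0.02472279,
       -0.02281331,  0.04306858]), 'tau': array([ 4.64098906e-03, -5.84081519e+01,  1.54010810e+00, -2.73313540e+01,
       -5.42419567e-02,  1.30213145e-02,  3.70455359e-05]), 'position': array([0.18495704, 0.64861497, 0.22180816]), 'tool_rot': array([-1.79908360e+02,  6.10145397e-03,  1.64086061e+02]), 'ft_force': array([-0.25578297, -0.27860214, -0.459449  ]), 'ft_torque': array([0.00156146, 0.01191653, 0.04091332]), 'grasp_force': 0.0, 'grip_width': 0.08767342800065003}
top (array([0.41402822, 0.03146747, 1.22352007]), array([ 0.13626524, -0.03838385, -0.9900714 ]))
scene (array([ 1.30010972, -0.03405375,  0.95065996]), array([-0.63754201,  0.02910676, -0.77034512]))
```

View pics/top0.png

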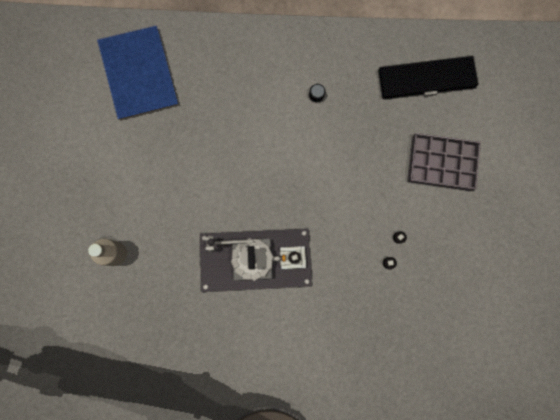

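View pics/scene0.png

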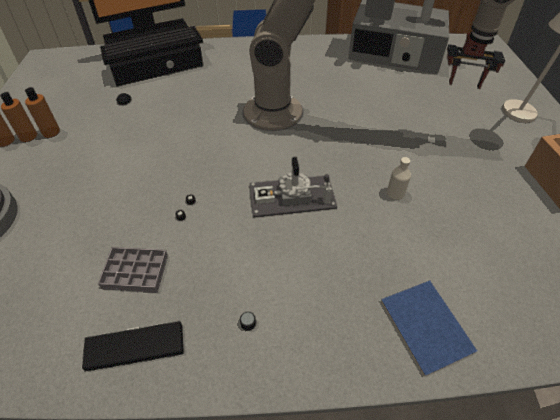

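The top view shows the press plate with corners near (200,233), (310,229), (312,288) and (202,292). The knob is at about (252,258), the pawl stalk about (210,243) and the mount about (294,258). Press axes are roughly aligned with the world axes.

Run:
```python
from h import *
a=cv2.imread("pics/top0.png")
c=a[215:305,185:325];cv2.imwrite("pics/crop1.png",cv2.resize(c,None,fx=5.5,fy=5.5,interpolation=cv2.INTER_CUBIC))
g=cv2.cvtColor(a,cv2.COLOR_BGR2GRAY);m=np.zeros_like(g);m[215:305,185:325]=(g[215:305,185:325]<75)*255
m=cv2.morphologyEx(m,cv2.MORPH_CLOSE,np.ones((9,9)))
cs=max(cv2.findContours(m,0,2)[0],key=cv2.contourArea)
r=cv2.minAreaRect(cs);print(r)
W=np.array([onz("top",p,.012) for p in cv2.boxPoints(r)]);print(W)
print([np.linalg.norm(W[i]-W[i-1]) for i in range(4)])
```

```text
((255.05319213867188, 259.61651611328125), (57.934356689453125, 110.77924346923828), 87.27368927001953)
[[ 0.5185724   0.18003884  0.012     ]
 [ 0.53852066 -0.08695563  0.012     ]
 [ 0.4000664  -0.09537932  0.012     ]
 [ 0.38158206  0.16709717  0.012     ]]
[np.float64(0.13760029152388203), np.float64(0.2677386397569081), np.float64(0.1387102807589497), np.float64(0.26312655011940483)]
```

View pics/crop1.png

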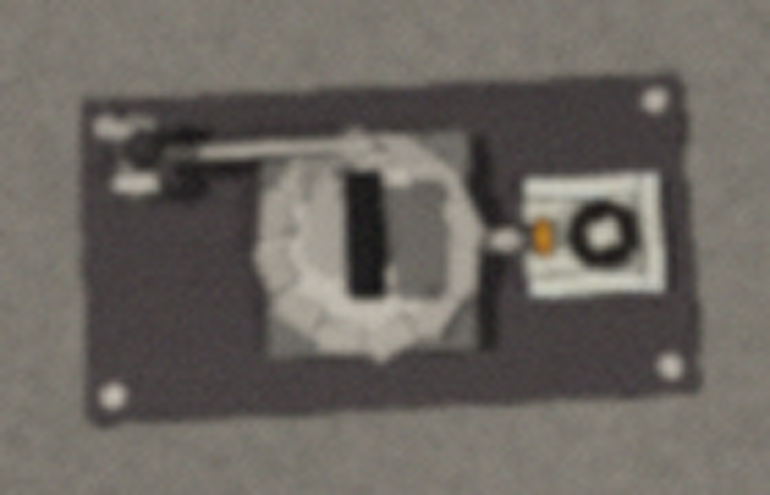

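```bash
cat >> h.py <<'E'
from scipy.spatial.transform import Rotation as Ro
def go(P,yaw=None):
    s=ctrl.state();R=Ro.from_euler('xyz',s["tool_rot"],degrees=True).as_matrix()
    d=R.T@(np.array(P)-s["position"])/.12
    print("trans",d.round(3),"" if yaw is None else ("yaw",round(-((yaw-s["tool_rot"][2]+180)%360-180)/90,3)))
PO=np.array([.4606,.0287,0]);A=np.radians(4.15)
def pw(x,y,z=0): return PO+Ro.from_rotvec([0,0,A]).apply(np.array([x,y,z])/1000)
E
python3 - <<'E'
from h import *
s=ctrl.state();c,d=ray("wrist",(280,210));R=Ro.from_euler('xyz',s["tool_rot"],degrees=True).as_matrix()
print("cam in tool",R.T@(c-s["position"]),R.T@d)
print(optics.camera_info("wrist")["camera_matrix"])
print(pw(0,20,137), onz("top",(251.4,257.7),.152)); go(pw(0,-20,300),184)
E
```

```text
cam in tool [ 0.07653426 -0.0002257  -0.16148943] [-0.28836614  0.00698185  0.95758897]
[[305.73376787   0.         278.04866066]
 [  0.         305.73376787 206.38680414]
 [  0.           0.           1.        ]]
[0.45915264 0.04864756 0.137     ] [0.45759042 0.04841576 0.152     ]
trans [-3.683 -4.496 -0.644] ('yaw', np.float64(-0.221))
```

>>> arm_command(
  translation=[
    [-0.74,-0.9,-0.2],
    [-0.74,-0.9,-0.2],
    [-0.74,-0.9,-0.2],
    [-0.74,-0.9,-0.2],
  ],
  yaw=[0,0,0,0],
  hand=[1,1,1,1],
)

```text
time_s: 0.6
position: [0.2413, 0.5205, 0.247]
tool_rot: [180.0, -0.0, 164.0]
ft_force: [-0.9, 0.5, -0.4]
grip_width: 0.088
grasp_force: 0.0
```

>>> arm_command(
  translation=[
    [-0.74,-0.9,-0.2],
    [-0.74,-0.9,-0.2],
    [-0.74,-0.9,-0.2],
    [-0.74,-0.9,-0.2],
  ],
  yaw=[0,0,0,0],
  hand=[1,1,1,1],
)

```text
time_s: 1.1
position: [0.2963, 0.3939, 0.2708]
tool_rot: [179.9, -0.0, 164.1]
ft_force: [-0.8, 0.6, 0.2]
grip_width: 0.0878
grasp_force: 0.0
```

>>> arm_command(
  translation=[
    [-0.74,-0.9,-0.2],
    [-0.74,-0.9,-0.2],
    [-0.74,-0.9,-0.2],
    [-0.74,-0.9,-0.2],
  ],
  yaw=[0,0,0,0],
  hand=[1,1,1,1],
)

```text
time_s: 1.6
position: [0.3522, 0.2662, 0.2946]
tool_rot: [180.0, -0.0, 164.1]
ft_force: [-0.0, 1.0, 0.2]
grip_width: 0.0877
grasp_force: 0.0
```

>>> arm_command(
  translation=[
    [-0.74,-0.9,0],
    [-0.74,-0.9,0],
    [-0.74,-0.9,0],
    [-0.74,-0.9,0],
  ],
  yaw=[0,0,0,0],
  hand=[0.5,0.5,0.5,0.5],
)

```text
time_s: 2.1
position: [0.4081, 0.1382, 0.2944]
tool_rot: [-180.0, -0.0, 164.2]
ft_force: [0.5, -0.4, -0.2]
grip_width: 0.0514
grasp_force: 0.0
```

>>> arm_command(
  translation=[
    [-0.72,-0.9,0],
    [-0.72,-0.9,0],
    [-0.72,-0.9,0],
    [-0.72,-0.9,0],
    [-0.72,-0.9,0],
  ],
  yaw=[-0.1,-0.22,-0.22,-0.22,-0.22],
  hand=[0.5,0.5,0.5,0.5,0.5],
)

```text
time_s: 2.72
position: [0.4616, 0.0118, 0.2943]
tool_rot: [180.0, -0.0, -175.9]
ft_force: [-0.4, 0.2, 0.2]
grip_width: 0.0441
grasp_force: 0.0
```

Run:
```python
from h import *
s=ctrl.state();print(s["time_s"],s["joint_pos"],s["position"],s["tool_rot"],s["ft_force"],s["ft_torque"])
w=shot("wrist","pics/w1.png");i=optics.camera_info("wrist")
import pickle;pickle.dump(i,open("w1.pkl","wb"))
print(ray("wrist",(280,210))[0])
for n,p in dict(stem=(0,20,60),knob=(0,20,152),pawl=(40,108,112),cor1=(70,-120,12),cor2=(-70,-120,12)).items():print(n,proj("wrist",pw(*p))[0])
```

```text
2.725 [-38.94606941   1.82746287  31.01249918 113.36481529  -1.05473705
  65.11423482  86.57798844] [0.46158124 0.0117508  0.29429883] [ 1.79987491e+02 -4.26555387e-02 -1.75920144e+02] [-0.35762732  0.21821425  0.23360674] [ 0.05534186 -0.0288909  -0.05804298]
[0.38519798 0.0061396  0.45590397]
stem [306.10713447 179.25303656]
knob [314.07256923 196.41675434]
pawl [383.18050386 220.78272984]
cor1 [210.59777088 218.43944688]
cor2 [204.51283321 123.63668213]
```

View pics/w1.png

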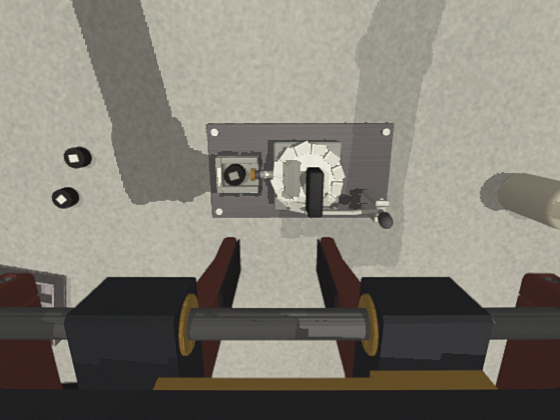

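The wrist view shows the carrier at about (236,174), the mount at (234,175), the brass foot at (253,175), the knob bar at (314,190) and the pawl stalk at (384,220). My press frame agrees with it to about 2 px. I'll move closer to measure the foot travel.

>>> arm_command(
  translation=[
    [0,-0.45,1.0],
    [0,-0.45,1.0],
    [0,-0.45,1.0],
    [0,-0.45,1.0],
  ],
  yaw=[0,0,0,0],
  hand=[0.5,0.5,0.5,0.5],
)

```text
time_s: 3.28
position: [0.4659, -0.0437, 0.1753]
tool_rot: [180.0, 0.0, -176.0]
ft_force: [0.5, 0.7, 0.2]
grip_width: 0.0439
grasp_force: 0.0
```

Run:
```python
from h import *
s=ctrl.state();print(s["time_s"],s["position"],s["tool_rot"],s["ft_torque"])
w=shot("wrist","pics/w2.png");i=optics.camera_info("wrist")
import pickle;pickle.dump(i,open("w2.pkl","wb"))
u=proj("wrist",pw(0,-85,30))[0];print(u)
x0,y0=int(u[0])-70,int(u[1])-52
print(x0,y0)
cv2.imwrite("pics/c2.png",cv2.resize(w[y0:y0+105,x0:x0+140],None,fx=5.5,fy=5.5,interpolation=cv2.INTER_CUBIC))
```

```text
3.275 [ 0.46587892 -0.04366384  0.17529079] [ 1.79978783e+02  1.08452073e-03 -1.76040953e+02] [0.03484631 0.00035013 0.03061828]
[265.6649387  194.16562787]
195 142
```

View pics/c2.png

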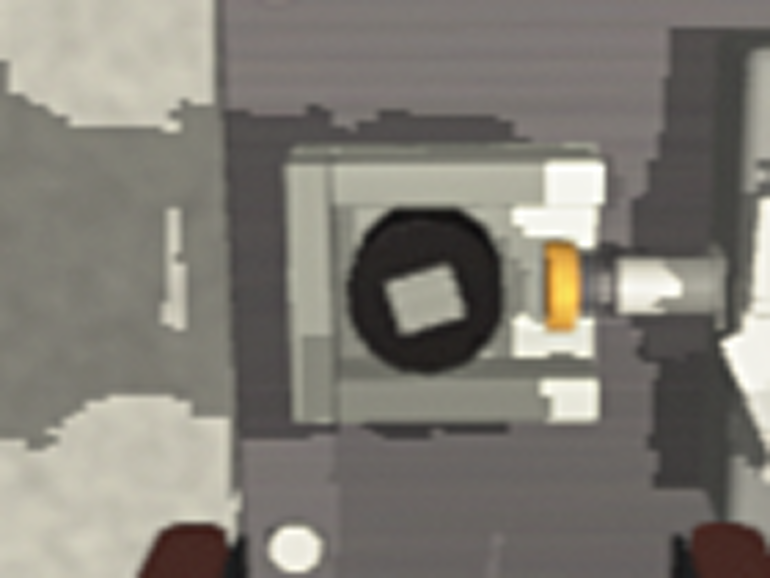

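Run:
```python
from h import *
import pickle;i=pickle.load(open("w2.pkl","rb"))
def P(cx,cy,z):
    q=onz("wrist",(195+(cx+.5)/5.5-.5,142+(cy+.5)/5.5-.5),z/1000,i);return (Ro.from_rotvec([0,0,-A]).apply(q-PO)*1000).round(1)
for n,a in dict(foot=(546,285,30),mr=(501,290,37),ml=(349,290,37),mt=(425,207,37),mb=(425,373,37),wi_t=(332,180,34),wi_b=(336,390,34),wi_mid=(334,290,34),wo=(289,290,34),open_=(601,390,34),open_t=(604,180,34),wt=(470,160,34),wb=(470,422,34)).items(): print(n,P(*a))
```

```text
foot [ -0.7 -55.8  30. ]
mr [ -1.5 -64.5  37. ]
ml [ -1.6 -92.4  37. ]
mt [-17.1 -78.3  37. ]
mb [ 14.4 -78.6  37. ]
wi_t [-21.5 -95.3  34. ]
wi_b [ 18.6 -95.5  34. ]
wi_mid [ -0.9 -95.4  34. ]
wo [  -0.9 -103.8   34. ]
open_ [ 18.7 -45.4  34. ]
open_t [-21.4 -45.7  34. ]
wt [-25.1 -70.1  34. ]
wb [ 25.  -70.2  34. ]
```

Estimates: foot face at y ≈ -55.8, home mount front at ≈ -65.4, so about 9.6 mm of travel. 3 clicks (18 mm) should give about 20 N. Next I'll move over the knob and check alignment.

Run:
```python
from h import *
go(pw(0,20,175),184.15)
w=cv2.imread("pics/w1.png");g=w.max(2)
import pickle;i=pickle.load(open("w1.pkl","rb"))
m=np.zeros_like(g);m[160:222,298:330]=(g[160:222,298:330]<45)*255
c=max(cv2.findContours(m,0,1)[0],key=cv2.contourArea)
print(cv2.boundingRect(c),cv2.minAreaRect(c))
for k in range(-20,25,10):
  r=proj("wrist",[pw(k,12,152),pw(k,28,152),pw(k,12,118),pw(k,28,118)],i).round(1);row=int(round(r[0][1]));cols=np.where(m[row])[0];print(k,r.tolist(),cols.min(),cols.max())
```

```text
trans [0.009 0.771 0.009] ('yaw', np.float64(-0.002))
(306, 168, 17, 49) ((313.5951843261719, 192.00225830078125), (15.90025520324707, 48.20062255859375), 1.3639274835586548)
-20 [[306.8, 177.2], [322.6, 177.1], [304.0, 171.5], [318.4, 171.5]] 306 310
-10 [[306.5, 186.9], [322.3, 186.9], [303.8, 180.4], [318.0, 180.4]] 307 309
0 [[306.3, 196.4], [321.9, 196.4], [303.6, 189.1], [317.7, 189.0]] 307 321
10 [[306.0, 205.8], [321.5, 205.8], [303.4, 197.6], [317.4, 197.6]] 306 321
20 [[305.8, 215.0], [321.1, 215.0], [303.2, 206.0], [317.1, 206.0]] 308 321
```

>>> arm_command(
  translation=[
    [0.01,0.4,-0.1],
    [0.01,0.77,-0.1],
    [0.01,0.77,0],
    [0.01,0.77,0],
  ],
  yaw=[0,0,0,0],
  hand=[0.5,0.5,0.5,0.5],
)

```text
time_s: 3.82
position: [0.458, 0.0475, 0.1753]
tool_rot: [180.0, 0.0, -176.0]
ft_force: [-0.3, -0.6, 0.4]
grip_width: 0.0437
grasp_force: 0.0
```

Run:
```python
from h import *
s=ctrl.state();print(s["time_s"],s["position"],s["tool_rot"],s["joint_pos"][6])
w=shot("wrist","pics/w3.png");i=optics.camera_info("wrist")
import pickle;pickle.dump(i,open("w3.pkl","wb"))
for k in(-25,0,25): print(proj("wrist",[pw(k,12,152),pw(k,28,152)],i).round(1).tolist())
print(proj("wrist",[s["position"]+[0,0,.019],pw(40,108,112),pw(40,105,127)],i))
cv2.imwrite("pics/c3.png",cv2.resize(w[130:350,180:470],None,fx=2.6,fy=2.6,interpolation=cv2.INTER_CUBIC))
```

```text
3.825 [0.45803726 0.04752427 0.17526529] [ 1.79973141e+02  4.49380658e-02 -1.76032497e+02] 88.59559427792789
[[267.8, 205.5], [293.3, 205.4]]
[[268.4, 242.4], [292.9, 242.3]]
[[268.9, 276.8], [292.6, 276.7]]
[[279.33991719 272.0875947 ]
 [388.34960794 268.16605298]
 [391.21315441 277.40236525]]
```

View pics/c3.png

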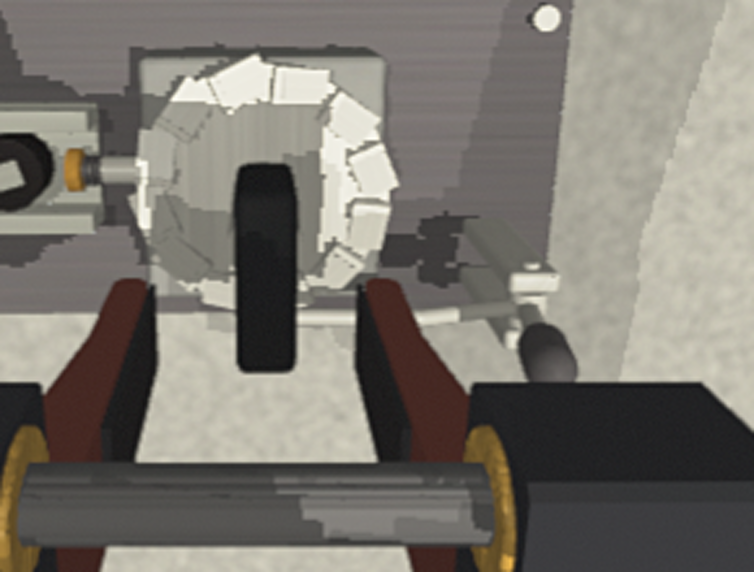

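The bar's top spans crop x 237–297 with its near end at row 372, so it lies about 1.3 mm further in +y and 2–3 mm closer to the base than predicted. I'll check that against the wheel rim.

Run:
```python
from h import *
import pickle;i=pickle.load(open("w3.pkl","rb"))
f=lambda x,y,z:onz("wrist",(180+(x+.5)/2.6-.5,130+(y+.5)/2.6-.5),z,i)
print("bar end",f(266,372,.152)-(pw(25,0)-pw(0,0)))
l,r,t=f(134,200,.063),f(397,190,.063),f(262,53,.063);print("wheel",(l+r)/2,t+(pw(46,0)-pw(0,0)), "w",np.linalg.norm(l-r))
cl,cr,ct=f(131,180,.049),f(386,180,.049),f(262,55,.049);print("housing",(cl+cr)/2,ct,np.linalg.norm(cl-cr))
print("pred",pw(0,20)); go([.4575,.0498,.121],184.15)
```

```text
bar end [0.45615136 0.04929706 0.152     ]
wheel [0.4587752  0.05040478 0.063     ] [0.45459798 0.0490399  0.063     ] w 0.094235226198833
housing [0.45706756 0.04791338 0.049     ] [0.41081093 0.04597208 0.049     ] 0.09545637499379478
pred [0.45915264 0.04864756 0.        ]
trans [0.004 0.025 0.453] ('yaw', np.float64(-0.003))
```

>>> arm_command(
  translation=[
    [0.008,0.02,0.0],
    [0.008,0.02,0.25],
    [0.008,0.02,0.45],
    [0.008,0.02,0.45],
  ],
  yaw=[0,0,0,0],
  hand=[0.5,0.5,0.5,0.5],
)

```text
time_s: 4.38
position: [0.4558, 0.0484, 0.1198]
tool_rot: [-179.9, -0.2, -176.2]
ft_force: [-0.6, -0.5, 0.4]
grip_width: 0.0441
grasp_force: 0.0
```

>>> arm_command(
  translation=[
    [0,0,0],
    [0,0,0],
    [0,0,0],
    [0,0,0],
  ],
  yaw=[0,0,0,0],
  hand=[0,0,0,0],
  squeeze=25,
)

```text
time_s: 4.88
position: [0.4574, 0.0501, 0.1217]
tool_rot: [179.9, 0.1, -176.1]
ft_force: [-1.8, 2.3, 8.6]
grip_width: 0.0159
grasp_force: 37.0
```

Run:
```python
from h import *
s=ctrl.state();print({k:np.round(v,4) for k,v in s.items() if k not in("tau","joint_vel")})
```

```text
{'time_s': np.float64(4.875), 'joint_pos': array([-38.9849,  16.4054,  29.4401, 124.7315, -12.2194,  41.4464,
        92.5629]), 'position': array([0.4574, 0.0501, 0.1217]), 'tool_rot': array([ 1.799160e+02,  8.160000e-02, -1.760916e+02]), 'ft_force': array([-1.8152,  2.291 ,  8.5972]), 'ft_torque': array([0.3698, 0.4326, 0.0269]), 'grasp_force': np.float64(36.9535), 'grip_width': np.float64(0.0159)}
```

>>> arm_command(
  translation=[
    [0,0,0],
    [0,0,0],
    [0,0,0],
    [0,0,0],
    [0,0,0],
    [0,0,0],
    [0,0,0],
    [0,0,0],
    [0,0,0],
    [0,0,0],
  ],
  yaw=[0.08,0.16,0.24,0.32,0.4,0.48,0.56,0.63,0.69,0.69],
  hand=[0,0,0,0,0,0,0,0,0,0],
)

```text
time_s: 6.12
position: [0.4581, 0.0511, 0.1218]
tool_rot: [179.8, -0.1, 121.8]
ft_force: [-0.3, 3.7, 7.7]
grip_width: 0.0158
grasp_force: 35.7
```

Run:
```python
from h import *
s=ctrl.state();print({k:np.round(v,4) for k,v in s.items() if k not in("tau","joint_vel")})
```

```text
{'time_s': np.float64(6.125), 'joint_pos': array([-51.0832,  19.2945,  44.6894, 125.2949, -20.3429,  42.4152,
        39.0514]), 'position': array([0.4581, 0.0511, 0.1218]), 'tool_rot': array([ 1.798213e+02, -5.700000e-02,  1.218252e+02]), 'ft_force': array([-0.3384,  3.6753,  7.7049]), 'ft_torque': array([0.7304, 0.2396, 0.0467]), 'grasp_force': np.float64(35.7055), 'grip_width': np.float64(0.0158)}
```

>>> arm_command(
  translation=[
    [0,0,0],
    [0,0,0],
    [0,0,0],
    [0,0,0],
    [0,0,0],
    [0,0,0],
  ],
  yaw=[0.08,0.16,0.24,0.3,0.34,0.34],
  hand=[0,0,0,0,0,0],
)

```text
time_s: 6.88
position: [0.4587, 0.0513, 0.1218]
tool_rot: [179.8, -0.1, 91.3]
ft_force: [1.0, 5.4, 6.7]
grip_width: 0.016
grasp_force: 35.0
```

Run:
```python
from h import *
T=[]
for k in range(4):
    w=optics.camera("wrist");s=ctrl.state();T.append([*s["ft_torque"],s["tool_rot"][2]])
print(np.round(T,3),s["position"],s["ft_force"],s["time_s"],s["joint_pos"][6])
cv2.imwrite("pics/w4.png",w[:,:,::-1]); 
import pickle;pickle.dump(optics.camera_info("wrist"),open("w4.pkl","wb"))
```

```text
[[ 0.873 -0.179  0.245 91.315]
 [ 0.827 -0.182  0.233 91.323]
 [ 0.872 -0.115  0.159 91.322]
 [ 0.847 -0.179  0.176 91.323]] [0.45870477 0.05128714 0.12185302] [1.42797314 4.82859158 6.88105034] 7.075 14.408338050025524
```

>>> arm_command(
  translation=[
    [0,0,0],
    [0,0,0],
    [0,0,0],
    [0,0,-0.5],
    [0,0,-0.5],
    [0,0,-0.5],
  ],
  yaw=[0,0,0,0,0,0],
  hand=[0.5,0.5,0.5,0.5,0.5,0.5],
)

```text
time_s: 7.82
position: [0.4562, 0.0496, 0.1802]
tool_rot: [-180.0, -0.0, 91.2]
ft_force: [0.4, -0.0, 0.7]
grip_width: 0.0439
grasp_force: 0.0
```

Run:
```python
from h import *
w=shot("wrist","pics/w5.png");s=ctrl.state();i=optics.camera_info("wrist")
import pickle;pickle.dump(i,open("w5.pkl","wb"))
print(s["position"],s["ft_torque"],s["ft_force"],s["tool_rot"],s["time_s"],ray("wrist",(280,210))[0])
b=shot("top","pics/top5.png")
A_=cv2.resize(w,(560,420));B=cv2.resize(b[235:285,225:325],None,fx=5.6,fy=3.6*5.6/3.6,interpolation=cv2.INTER_CUBIC)[:180]
cv2.imwrite("pics/v5.png",np.vstack([A_,B]))
```

```text
[0.45581297 0.04940951 0.17981792] [-0.06945924  0.01410629 -0.00958176] [0.11008417 0.82708511 0.24295385] [-1.79905157e+02  2.22009395e-03  9.11980404e+01] 7.875 [0.4536543  0.12515377 0.34130699]
```

View pics/w5.png

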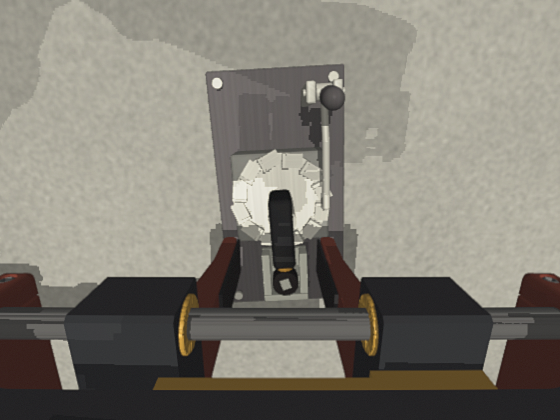

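The bar is now tilted about 3° from the tool at yaw 91°, i.e. at about 90°, so 3 clicks are held with the hand off. Next I'll check that the mount is home.

>>> arm_command(
  translation=[
    [-0.5,0,0],
    [-0.7,0,0],
    [-0.7,0,0],
    [-0.7,0,0],
  ],
  yaw=[0,0,0,0],
  hand=[0.5,0.5,0.5,0.5],
)

```text
time_s: 8.43
position: [0.4581, -0.034, 0.18]
tool_rot: [-179.9, 0.0, 91.2]
ft_force: [0.6, -0.2, -0.4]
grip_width: 0.0436
grasp_force: 0.0
```

Run:
```python
from h import *
w=shot("wrist","pics/w6.png");s=ctrl.state();i=optics.camera_info("wrist")
import pickle;pickle.dump(i,open("w6.pkl","wb"))
print(s["position"],s["time_s"])
u=proj("wrist",pw(0,-75,30),i)[0];x0,y0=int(u[0])-70,int(u[1])-52;print(x0,y0)
cv2.imwrite("pics/c6.png",cv2.resize(w[y0:y0+105,x0:x0+140],None,fx=5.5,fy=5.5,interpolation=cv2.INTER_CUBIC))
```

```text
[ 0.45824057 -0.03367421  0.18013282] 8.475
215 153
```

View pics/c6.png

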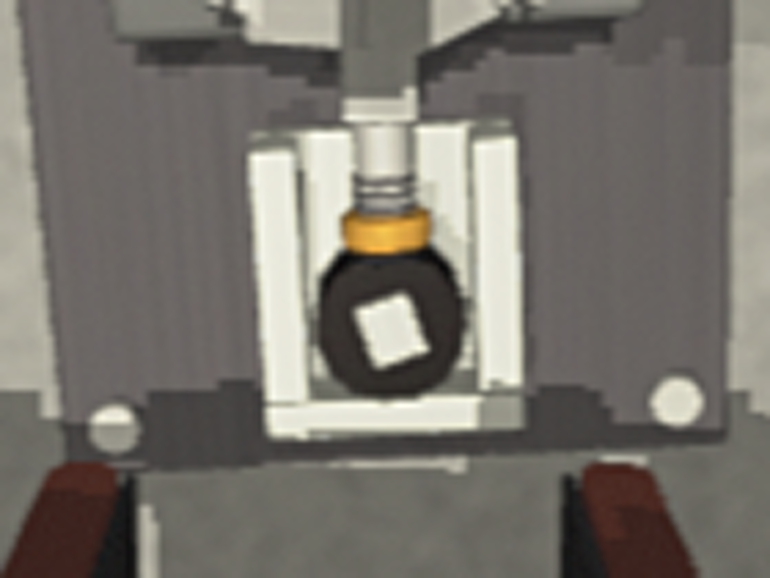

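The mount's far edge, at crop row 398, touches the end wall and the foot bears on it with its spring compressed. It is home. Next I'll locate the pawl.

Run:
```python
from h import *
import pickle
for n,k in(("w5",(332,97)),):
    i=pickle.load(open(n+".pkl","rb"))
    print(proj("wrist",[pw(40,105.5,127),pw(40,108,112),pw(40,115,79)],i))
    w=cv2.imread(f"pics/{n}.png").max(2);m=np.zeros_like(w);m[75:120,318:350]=(w[75:120,318:350]<80)*255
    c=max(cv2.findContours(m,0,1)[0],key=cv2.contourArea);print(cv2.minEnclosingCircle(c),cv2.boundingRect(c))
    for z in(.119,.127):print(onz("wrist",(332,97),z,i),pw(40,105.5))
go(pw(40,80,180));go(pw(40,80,108));go(pw(40,145,108))
```

```text
[[337.68465493 101.72200054]
 [333.74591046  99.13648927]
 [326.60646618  92.49622976]]
((330.5, 102.0), 17.066146850585938) (320, 85, 25, 35)
[0.49019079 0.14024099 0.119     ] [0.49286031 0.13681809 0.        ]
[0.48887598 0.13969806 0.127     ] [0.49286031 0.13681809 0.        ]
trans [1.202e+00 3.300e-01 1.000e-03] 
trans [1.202 0.331 0.601] 
trans [1.743 0.304 0.601]
```

>>> arm_command(
  translation=[
    [0.4,0.1,-0.05],
    [0.9,0.31,-0.05],
    [0.9,0.31,-0.05],
    [0.9,0.31,0],
  ],
  yaw=[0,0,0,0],
  hand=[0,0,0,0],
)

```text
time_s: 8.98
position: [0.4933, 0.0749, 0.1803]
tool_rot: [-180.0, 0.0, 91.3]
ft_force: [-0.8, -0.5, -0.1]
grip_width: 0.0072
grasp_force: 0.0
```

>>> arm_command(
  translation=[
    [0.3,0,0],
    [0.3,0,0.3],
    [0.3,0,0.58],
    [0.3,0,0.58],
    [0.3,0,0.58],
  ],
  yaw=[0,0,0,0,0],
  hand=[0,0,0,0,0],
)

```text
time_s: 9.6
position: [0.493, 0.109, 0.1119]
tool_rot: [180.0, 0.0, 91.1]
ft_force: [0.4, -0.5, -0.6]
grip_width: 0.0008
grasp_force: 0.0
```

Run:
```python
from h import *
w=shot("wrist","pics/w7.png");s=ctrl.state()
print(s["position"],s["ft_force"],s["time_s"],s["grip_width"]);go(pw(38,145,110))
```

```text
[0.4934516  0.10946859 0.11224005] [0.43418287 0.20543385 0.75504854] 9.65 0.000904902514249582
trans [ 0.556 -0.035  0.019]
```

View pics/w7.png

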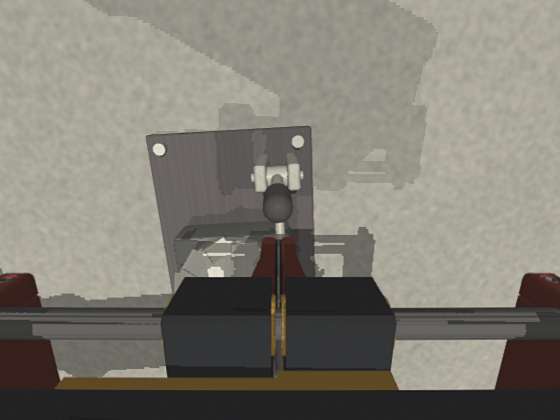

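The stalk's thick end is at (277,205), directly ahead of the shut fingertips at (280,240). Now I'll push it over.

>>> arm_command(
  translation=[
    [0.06,0,0],
    [0.12,-0.01,0],
    [0.18,-0.01,0],
    [0.24,-0.02,0],
    [0.3,-0.02,0],
    [0.36,-0.02,0],
    [0.42,-0.03,0],
    [0.48,-0.03,0],
    [0.54,-0.03,0],
    [0.58,-0.03,0],
    [0.58,-0.03,0],
  ],
  yaw=[0,0,0,0,0,0,0,0,0,0,0],
  hand=[0,0,0,0,0,0,0,0,0,0,0],
)

```text
time_s: 11.02
position: [0.4877, 0.18, 0.111]
tool_rot: [-180.0, 0.0, 91.2]
ft_force: [1.0, -0.3, -0.5]
grip_width: 0.0002
grasp_force: 0.0
```

Run:
```python
from h import *
w=shot("wrist","pics/w8.png");b=shot("scene","pics/s8.png");s=ctrl.state()
print(s["position"],s["ft_force"],s["time_s"])
c=cv2.resize(b[140:220,235:350],None,fx=4,fy=4,interpolation=cv2.INTER_CUBIC)
o=np.zeros((590,560,3),np.uint8);o[:270]=w[60:330];o[270:590,:460]=c;cv2.imwrite("pics/v8.png",o)
```

```text
[0.48768669 0.17933262 0.11104872] [ 0.64505966 -0.41308482 -0.03262993] 11.125
```

View pics/v8.png

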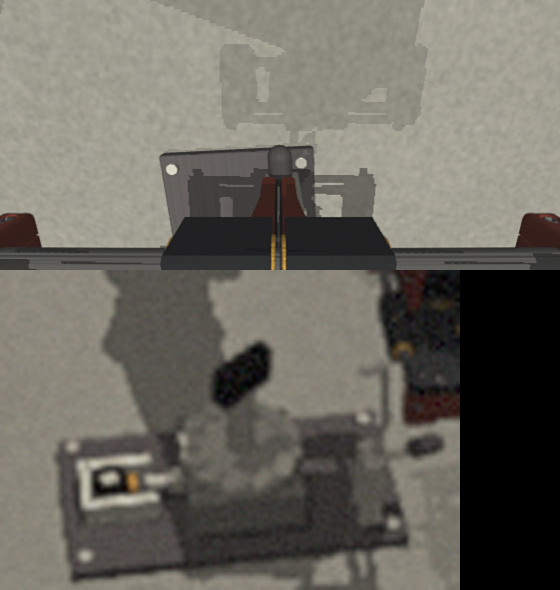

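The pawl is right over: stalk level at lower right, arm upright. The knob has relaxed by itself. Next I'll retreat upward and go over the knob.

>>> arm_command(
  translation=[
    [0,0,-0.3],
    [0,0,-0.8],
    [0,0,-0.8],
    [-0.4,-0.1,-0.8],
    [-0.9,-0.27,-0.8],
    [-1.0,-0.27,-0.8],
    [-1.0,-0.27,-0.8],
  ],
  yaw=[0,0,0,0,0,0,0],
  hand=[0,0,0,0.3,0.7,0.7,0.7],
)

```text
time_s: 12.0
position: [0.4576, 0.0585, 0.2068]
tool_rot: [-180.0, -0.0, 91.1]
ft_force: [0.0, 0.9, 0.7]
grip_width: 0.0371
grasp_force: 0.0
```

Run:
```python
from h import *
w=shot("wrist","pics/w9.png");i=optics.camera_info("wrist");s=ctrl.state()
print(s["position"],s["tool_rot"],s["time_s"],s["joint_pos"])
K=np.array([.4572,.05,.152])
g=w.max(2);u=proj("wrist",K,i)[0];print(u)
x,y=int(u[0]),int(u[1])
m=np.zeros_like(g);m[y-50:y+60,x-60:x+60]=(g[y-50:y+60,x-60:x+60]<50)*255
c=max(cv2.findContours(m,0,1)[0],key=cv2.contourArea);print(cv2.minAreaRect(c),cv2.boundingRect(c))
cv2.imwrite("pics/c9.png",cv2.resize(w[y-70:y+100,x-110:x+110],None,fx=3.4,fy=3.4,interpolation=cv2.INTER_CUBIC));print(x-110,y-70)
```

```text
[0.45795632 0.05961323 0.20687973] [-1.79999222e+02 -1.52612712e-02  9.11867337e+01] 12.05 [-69.39765651  13.43598377  63.63071591 120.92765436 -14.93896615
  53.9569358    3.70355339]
[277.67074398 235.84333043]
((279.508056640625, 228.2754364013672), (67.75294494628906, 27.949575424194336), 50.630680084228516) (253, 197, 54, 63)
167 165
```

View pics/c9.png

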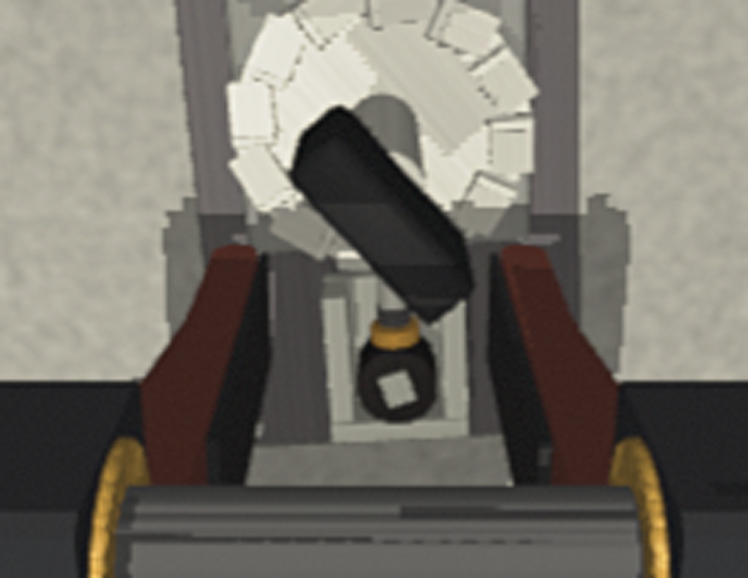

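Run:
```python
from h import *
f=lambda x,y,z:onz("wrist",(167+(x+.5)/3.4-.5,165+(y+.5)/3.4-.5),z)
a,b=f(355,113,.152),f(460,242,.152);d=b-a;t=np.degrees(np.arctan2(d[1],d[0]));print(a,b,t)
a,b=f(298,180,.152),f(418,312,.152);d=b-a;t2=np.degrees(np.arctan2(d[1],d[0]));print(t2)
go([.4575,.0502,.2068],(t+t2)/2+180);go([.4575,.0502,.121])
```

```text
[0.45175505 0.0795649  0.152     ] [0.47557833 0.05039781 0.152     ] -50.75852842442564
-48.66591720851538
trans [-0.078 -0.005  0.001] ('yaw', np.float64(-0.434))
trans [-0.079 -0.005  0.716]
```

>>> arm_command(
  translation=[
    [-0.08,-0.005,0],
    [-0.08,-0.005,0],
    [-0.08,-0.005,0],
    [-0.08,-0.005,0.1],
    [-0.08,-0.005,0.4],
    [-0.08,-0.005,0.715],
    [-0.08,-0.005,0.715],
    [-0.08,-0.005,0.715],
    [-0.08,-0.005,0.715],
    [-0.08,-0.005,0.715],
    [-0.08,-0.005,0.715],
  ],
  yaw=[-0.1,-0.2,-0.3,-0.4,-0.434,-0.434,-0.434,-0.434,-0.434,-0.434,-0.434],
  hand=[0.5,0.5,0.5,0.5,0.5,0.5,0.5,0,0,0,0],
  squeeze=15,
)

```text
time_s: 13.42
position: [0.4587, 0.0501, 0.1223]
tool_rot: [179.8, 0.0, 130.3]
ft_force: [0.5, 2.0, 6.6]
grip_width: 0.0157
grasp_force: 17.1
```

Run:
```python
from h import *
s=ctrl.state();print({k:np.round(v,3) for k,v in s.items() if k not in("tau","joint_vel")})
```

```text
{'time_s': np.float64(13.425), 'joint_pos': array([-53.307,  20.165,  47.833, 125.334, -22.177,  42.84 ,  49.599]), 'position': array([0.459, 0.05 , 0.122]), 'tool_rot': array([1.79829e+02, 2.90000e-02, 1.30281e+02]), 'ft_force': array([0.479, 2.046, 6.575]), 'ft_torque': array([0.38 , 0.015, 0.011]), 'grasp_force': np.float64(17.141), 'grip_width': np.float64(0.016)}
```

>>> arm_command(
  translation=[
    [0,0,0],
    [0,0,0],
    [0,0,0],
    [0,0,0],
    [0,0,0],
    [0,0,0],
    [0,0,0],
    [0,0,0],
    [0,0,0],
    [0,0,0],
  ],
  yaw=[-0.08,-0.16,-0.24,-0.32,-0.4,-0.47,-0.53,-0.57,-0.595,-0.595],
  hand=[0,0,0,0,0,0,0,0,0,0],
)

```text
time_s: 14.68
position: [0.4588, 0.0501, 0.1223]
tool_rot: [179.9, 0.2, -176.2]
ft_force: [2.1, 3.6, 5.7]
grip_width: 0.016
grasp_force: 17.9
```

Run:
```python
from h import *
for k in range(3): optics.camera("top");s=ctrl.state();print(s["ft_torque"].round(3),s["tool_rot"].round(2),s["grip_width"])
```

```text
[ 0.516 -0.111  0.031] [ 1.7992e+02  1.6000e-01 -1.7618e+02] 0.015772131902232166
[ 0.519 -0.109  0.03 ] [ 1.7992e+02  1.7000e-01 -1.7619e+02] 0.015654704578894677
[ 0.49  -0.097 -0.013] [ 1.7993e+02  1.7000e-01 -1.7619e+02] 0.01579192720130635
```

>>> arm_command(
  translation=[
    [0,0,0],
    [0,0,0],
    [0,0,0],
    [0,0,0],
  ],
  yaw=[-0.01,-0.02,-0.03,-0.03],
  hand=[0,0,0,0],
)

```text
time_s: 15.32
position: [0.4588, 0.0501, 0.1223]
tool_rot: [179.9, 0.2, -173.6]
ft_force: [0.9, 2.9, 5.0]
grip_width: 0.0166
grasp_force: 19.6
```

Run:
```python
from h import *
for k in range(4): optics.camera("top");s=ctrl.state();print(s["ft_torque"].round(3),s["tool_rot"].round(2),s["grip_width"])
```

```text
[ 0.629 -0.219 -0.491] [ 179.91    0.18 -173.59] 0.01598082993599581
[ 0.552 -0.159 -0.511] [ 179.91    0.18 -173.59] 0.016001968396631754
[ 0.497 -0.211 -0.506] [ 1.7991e+02  1.7000e-01 -1.7359e+02] 0.016078277167481593
[ 0.64  -0.179 -0.502] [ 1.7991e+02  1.7000e-01 -1.7359e+02] 0.016461327422878463
```

The torque of -0.5 N m shows the knob is against its back stop. Now I'll release and retreat.

>>> arm_command(
  translation=[
    [0,0,0],
    [0,0,0],
    [0,0,0],
    [0,0,-0.3],
    [0,0,-0.8],
    [0,0,-1],
    [0,0,-1],
    [0,0,-1],
  ],
  yaw=[0,0,0,0,0,0,0,0],
  hand=[0.5,0.5,0.5,0.5,0.5,0.5,0.5,0.5],
)

```text
time_s: 16.52
position: [0.4565, 0.0493, 0.2402]
tool_rot: [-180.0, -0.1, -173.5]
ft_force: [-0.6, 0.3, 0.3]
grip_width: 0.0439
grasp_force: 0.0
```

Run:
```python
from h import *
s=ctrl.state();print(s["time_s"],s["position"],s["ft_force"])
w=shot("wrist","pics/w10.png");b=shot("top","pics/t10.png")
cv2.imwrite("pics/v10.png",cv2.resize(w[90:300,130:410],None,fx=2.8,fy=2.8,interpolation=cv2.INTER_CUBIC))
a=cv2.imread("pics/top0.png");print([ (cv2.absdiff(a,b).max(2)[y:y2,x:x2]>60).sum() for x,y,x2,y2 in((380,225,410,270),(405,130,485,195),(85,235,120,270))])
```

```text
16.525 [0.45648137 0.04927046 0.2401555 ] [-0.55397044  0.34526736  0.26079817]
[np.int64(0), np.int64(0), np.int64(0)]
```

View pics/v10.png

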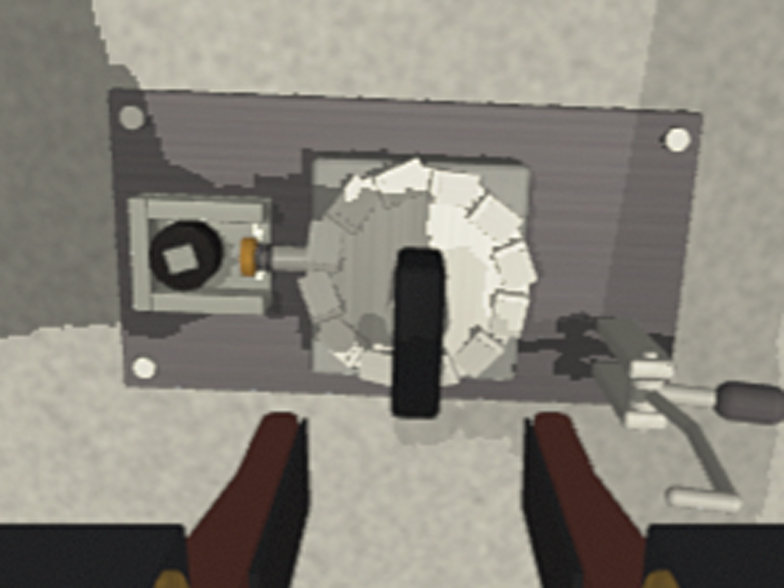

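The mount at (186,257) is against the end wall and the foot at (248,257) is clear of it. The bar is at its start angle, the pawl is swung out, the bystanders are unmoved and the robot is touching nothing.

```bash
python3 -c "
from workcell import ctrl
print(ctrl.hand_in())"
```

```text
the job is handed in; nothing more can be done
None
```

I clicked the knob forward three clicks to press the mount home at an estimated 15–20 N, swung the pawl right over, turned the knob back to its stop with the foot clear, and handed the job in at about 16.6 s; the hand-in returned no verdict.

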